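# Pack the drill chuck away and snap its sealed case shut

### The job

Stand the steel drill chuck upright, fully down, in the round socket of the grey tool case and let go of it; then swing the case's lid down onto its rubber seal and press the lid's front edge until the spring catch snaps over it and keeps it shut on its own. Press with feeling: how far down the catch takes hold differs from case to case, the case must never be loaded with more than 27 N, and the jar, the white offcut and the spanner stay where they are.

Things in the scene. Friction and masses are not known exactly. Their poses are not given: they have to be found in the camera images.
- chuck_center (a point): Centre (half-way up) of the loose drill chuck: steel cylinder 42 mm in diameter and 72 mm tall standing upright on the bench; its straight side runs from 4 to 56 mm above its foot (foot bevelled to 36 mm), the nose above tapers to 18 mm. About 0.35 kg. z is up along its axis.
- case: Grey metal tool case fixed on the bench, 170 mm (its x) by 220 mm (its y), walls 6 mm thick, 95 mm high; origin at the centre of its underside, z up. Its -x side is the front (with the catch), the +x side has the lid's hinge. A black insert fills its bottom up to 20 mm above the bench. The rubber seal stands 24 mm above the front wall, so its top is 119 mm above the bench.
- socket (a point): Centre of the round socket's mouth in the case's insert: 45 mm in diameter, 14 mm deep, mouth 20 mm above the bench (floor of the socket 6 mm above it); it lies at (-25, +35, 20) mm in the case's frame. With the chuck standing home its centre is 22 mm above this point.
- hinge (a point): Point on the lid's hinge axis (along case y), in the middle of the case's width, at (85, 0, 104) mm in the case's frame; it turns with the lid.
- lid_press (a point): Place to press: on the lid's outer face near its front edge, mid-width, 160 mm from the hinge axis, 8 mm off the plane of the lid's underside. Lid's axes (shut: x to the hinge, z up). The lid is a flat plate, 172 mm from hinge to front edge, 226 wide, 8 thick, with a tongue 40 mm wide reaching 190 mm from the hinge. Pressed here, 8 to 20 N make the catch snap.
- lid (a joint): Lid angle, rad: 0 level, grows as it opens; starts about upright. Stiff hinge (0.27 N m): it stays where put. It meets the catch at 0.05 to 0.15, the seal at about 0.09 and, let go, springs back to 0.063 or more unless the catch has snapped over its tongue, which happens between -0.033 and 0.054 (differs by case); 2 mm farther is a rigid stop. Latched, it rests between -0.033 and 0.054.
- jar: Bystander: closed clear jar, 60 mm in diameter, 75 mm tall, standing on the bench; origin at its underside. Leave alone.
- offcut: Bystander: white U-shaped window-profile offcut, 160 by 50 mm, 33 mm high, lying on the bench; origin at its underside. Leave alone.
- spanner: Bystander: steel spanner 180 mm long lying on the bench. Leave alone.
- post_foot (a point): Point on the bench under the steel keeper post outside the case's front wall, at (-131, 0, 0) mm in the case's frame. The post is 50 mm wide (case y), 12 mm thick and 123 to 139 mm high; it carries a dark spring catch with a steep bevel that points to the case. The lid's tongue pushes the catch back and goes under it. The keeper's height differs by up to 8 mm either way.
Not all that is in view belongs to the job. Leave any blue look-alike of the part that bears chuck_center alone.

How it is judged:
By the outcome, as a careful person would: the job done as asked, in the order asked, and still so for the second after the job is handed in, with the robot touching nothing.
It also fails if it takes over 72 s, if anything falls off the work surface, if the arm or the gripper's body presses on something with over 40 N, if the wrist force passes 120 N, or if a joint passes its speed limit or range.

### The arm

A 6-joint arm with a two-finger parallel gripper is mounted at the origin on the work surface. World frame = base frame: x ahead of the robot, y to its left, z up, the work surface at z = 0. Lengths are in m, angles in rad, forces in N, time in s.
With the tool pointing down it reaches from about 0.325 to 0.9 m from the base axis. Payload 3.5 kg.
Tool frame: the origin (TCP) lies midway between the tips of the shut fingers; the grasp point (between the pads) lies 19 mm behind it; z points along the fingers, x is the direction in which the jaws open and shut, and the axes are right-handed (so a half turn about z gives the same grasp; the last joint's range is limited). The gripper opens to 85 mm and grips with 20 to 120 N. Pads are 22 mm wide; open, the fingers measure 114 mm over their backs; the gripper's body (76 mm by 85 mm) begins 54 mm behind the grasp point. The pads swing forward as they close: fully open they stand 13 mm farther back than shut.
Start: joints at [-1.346, 0.276, -0.026, 1.268, 0, 1.467], TCP at [0.201, -0.592, 0.231] pointing down, gripper open.
Joint ranges: [-3.12, 3.12], [-0.85, 1.88], [-1.08, 1.24], [-1.95, 2.15], [-1.57, 1.53], [-3.14, 3.14]. Speed limits (rad/s): [2.57, 2.57, 3.14, 3.14, 3.14, 3.14].

### API

Orientations are given as a 3x3 rotation matrix whose columns are the frame's x, y, z axes.
In Python, from plant import observe, imaging, env gives the robot as it stands.
- The arm moves only by the tool drive_tool, never from a script. Its argument "steps" is a list of rows, each a list of 7 numbers: the turn, a rotation vector about the tool's x, y, z in degrees, then the shift along the tool's x, y, z in cm, then the gripper's target within -1 to 1 (fully open at 1, half-way at 0, shut at -1). A call has 1 to 12 rows; each row is the pose to reach, as a shift and turn from the pose commanded when the call began, along the tool's axes at that moment; what a row does not reach only later rows make up. A row lasts 1/12 s, in which the tool goes at most 41.7 mm and 7.16 degrees, less where a joint would pass 70% of its speed; a pose out of reach is approached as far as the arm can. A call with a gripper value outside its range is refused whole. The fingers move at their own pace and stop on an object; the grip force is fixed at half the most. Time passes only in rows, so rows that repeat a pose let the fingers close. It gives the time, the measured TCP pose, the force and the opening at its end, in the units of the state.
- observe(): the state, without advancing time (a new reading comes with each control period).
- imaging.snapshot(name): name is "scene" or "side" or "wrist"; returns a dict with "img" (384x512x3 uint8, blue, green, red), "vfov" (degrees; the focal length in pixels is half the picture's height over the tangent of half this angle, whatever the lens; pixels are square), "cx", "cy" (the principal point, pixels), "R" (3x3) and "t" (3): a world point X has camera coordinates R X + t; the wrist camera has in their place "mount" (4x4, takes a point from camera to tool coordinates, whose origin is the TCP and whose axes are the tool frame's). Camera axes: x right, y down, z forward; pixel columns grow to the right and rows downward; lengths in m; the calibration is good to about 2 mm. A picture is of the moment at which its call begins: read the wrist's pose just before it. There is no depth.
- env.sign_off(): hands the job in, once; it reports no verdict.
The state is a dict: "time": time; "joint_positions": joint angles; "qd": joint speeds; "effort": joint torques, N m; "eef_pos": TCP position; "tcp_rot": TCP orientation; "contact_force": force on the tool from outside, world axes, zero at the start; "moment": the same for the moment, N m; "gripper_width": opening from 0.0 (shut) to 1.0 (fully open).
Only numpy, scipy, OpenCV 4.12 (cv2) and the standard library are available. Lean on these libraries where they do the work, as an engineer would, in place of code of your own. Each camera call takes 0.05 s, during which the arm holds its last target. There are 200 camera calls.

## Working session

There is one attempt and no reset: what is moved stays moved. The work goes in short steps, Python scripts to look and compute and a tool call to move; the robot and the scene stay as the last step left them, time stands still between calls to the robot, and variables do not carry over. Pictures are saved under pics/ and viewed, about 8 in all and at most 12, crops included, and the job is handed in when it is done.

Besides the shell and the picture viewer there is one more tool, called after "Emit:" as a command line: name --pt "numbers of a row" for each row, then --argument value for the rest. drive_tool: Moves the arm, as the interface text tells. Its arguments: {"type":"object","properties":{"steps":{"type":"array","items":{"type":"array","items":{"type":"number"}}}},"required":["steps"]}

```bash
mkdir -p pics; ls
python3 - <<'E'
from plant import observe, imaging, env
import cv2,numpy as np
s=observe();print(s)
a=imaging.snapshot("scene");b=imaging.snapshot("side")
for n,i in(("scene",a),("side",b)):
    cv2.imwrite(f"pics/{n}0.png",i["img"]);print({k:v for k,v in i.items() if k!="img"})
w=imaging.snapshot("wrist");cv2.imwrite("pics/wrist0.png",w["img"]);print({k:v for k,v in w.items() if k!="img"})
E
```

```text
pics
{'time': 0.0, 'joint_positions': array([-1.34639040e+00,  2.77144689e-01, -2.78735131e-02,  1.26799916e+00,
       -2.23198141e-06,  1.46739990e+00]), 'qd': array([ 0.00078968, -0.00203038, -0.00125157,  0.00091275, -0.000361  ,
       -0.00177438]), 'effort': array([ 3.67313660e-04, -4.45506585e+01,  2.95202780e+01,  1.63229078e-02,
       -3.79197252e-05, -1.60477498e-06]), 'eef_pos': array([ 0.20104624, -0.59096567,  0.23015591]), 'tcp_rot': array([[ 3.21962633e-01, -9.46752247e-01, -4.96417178e-04],
       [-9.46749799e-01, -3.21962935e-01,  2.16485093e-03],
       [-2.20940541e-03, -2.27018240e-04, -9.99997533e-01]]), 'contact_force': array([-0.30140932, -0.20135724, -0.42356095]), 'moment': array([ 0.00336809,  0.00780178, -0.05443952]), 'gripper_width': 1.0043123115387296}
{'vfov': 52.6320954098493, 'cx': 261.06921326840893, 'cy': 195.95254411497967, 'R': array([[-0.67554685,  0.73711064,  0.01744566],
       [ 0.51804861,  0.49135169, -0.70014224],
       [-0.52465425, -0.46394118, -0.71379023]]), 't': array([ 0.38183518, -0.19889715,  1.29559829])}
{'vfov': 55.18357427760274, 'cx': 249.83857825829648, 'cy': 190.42250865390557, 'R': array([[-0.97518074, -0.22140392,  0.00168219],
       [-0.13503415,  0.58870692, -0.79698804],
       [ 0.17546596, -0.77743454, -0.60399274]]), 't': array([0.53838325, 0.15710993, 0.88522919])}
{'vfov': 69.48827690672572, 'cx': 259.32138521744747, 'cy': 192.01933513519987, 'mount': array([[ 9.99999254e-01, -1.04885280e-03, -6.26157163e-04,
         7.56695074e-04],
       [ 1.17615685e-03,  9.65154990e-01,  2.61676254e-01,
        -6.58950960e-02],
       [ 3.29878838e-04, -2.61676795e-01,  9.65155504e-01,
        -1.41404241e-01],
       [ 0.00000000e+00,  0.00000000e+00,  0.00000000e+00,
         1.00000000e+00]])}
```

Run:
```python
import cv2,numpy as np
a=cv2.imread("pics/scene0.png");b=cv2.imread("pics/side0.png")
cv2.imwrite("pics/s0.png",cv2.resize(a,(800,600),interpolation=cv2.INTER_CUBIC));cv2.imwrite("pics/d0.png",cv2.resize(b,(800,600),interpolation=cv2.INTER_CUBIC))
```

```text
(no output)
```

View pics/s0.png

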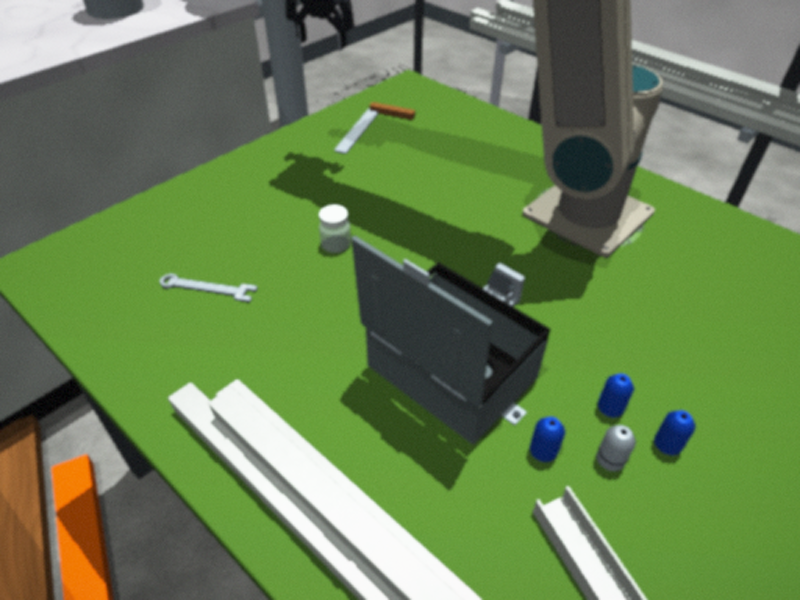

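View pics/d0.png

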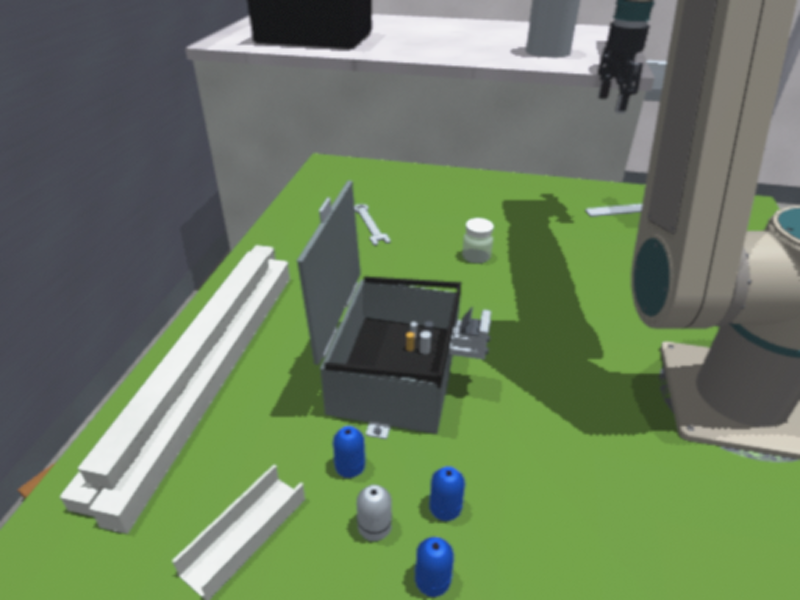

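Scene picture: the silver chuck is at (617,447), with blue look-alikes at (546,440), (615,396) and (674,433). The case, lid open, is around (450,350) with the keeper post at (505,285). The jar is at (335,228), the spanner at (210,288) and the offcut at (590,550). In the side picture the chuck is at (374,512), and the blues are at (349,452), (447,493) and (434,566). Next is a close crop of both views.

```bash
cat > h.py <<'E'
import numpy as np,cv2
from scipy.optimize import least_squares
def f(c): return 192/np.tan(np.radians(c["vfov"]/2))
def proj(c,X):
    p=np.atleast_2d(X)@c["R"].T+c["t"]; return p[:,:2]/p[:,2:]*f(c)+[c["cx"],c["cy"]]
def onz(c,uv,z):
    d=c["R"].T@np.array([(uv[0]-c["cx"])/f(c),(uv[1]-c["cy"])/f(c),1]); o=-c["R"].T@c["t"]
    return o+d*(z-o[2])/d[2]
def tri(obs):
    r=least_squares(lambda X:np.concatenate([proj(c,X)[0]-uv for c,uv in obs]),[.6,0,.05]);return r.x,np.sqrt(np.mean(r.fun**2))
def wrist(w,s):
    "add R,t to wrist snapshot"
    T=np.eye(4);T[:3,:3]=s["tcp_rot"];T[:3,3]=s["eef_pos"];M=np.linalg.inv(T@w["mount"])
    w["R"],w["t"]=M[:3,:3],M[:3,3];return w
E
python3 - <<'E'
from h import *
from plant import imaging
import pickle
a=imaging.snapshot("scene");b=imaging.snapshot("side");pickle.dump((a,b),open("cams.pkl","wb"))
k=.64
for n,p,q in [("chuck nose",(623,430),(374,490)),("b1",(549,424),(348,432)),("b2",(620,379),(448,471)),("b3",(683,416),(435,545)),("lid-case base +y back",(474,440),(328,413))]:
    x,e=tri([(a,np.array(p)*k),(b,np.array(q)*k)]);print(n,x.round(4),round(e,2))
A=cv2.resize(a["img"][140:290,220:360],None,fx=2.8,fy=2.8,interpolation=cv2.INTER_CUBIC)
B=cv2.resize(b["img"][110:290,185:325],None,fx=2.8,fy=2.8,interpolation=cv2.INTER_CUBIC)
o=np.zeros((504,784,3),np.uint8);o[:A.shape[0],:392]=A;o[:,392:]=B;cv2.imwrite("pics/z1.png",o)
E
```

```text
chuck nose [0.4967 0.3323 0.077 ] 0.26
b1 [0.5522 0.2511 0.0691] 0.34
b2 [0.4168 0.285  0.0735] 0.43
b3 [0.4167 0.3822 0.0752] 0.3
lid-case base +y back [0.6084 0.1715 0.0049] 0.03
```

View pics/z1.png

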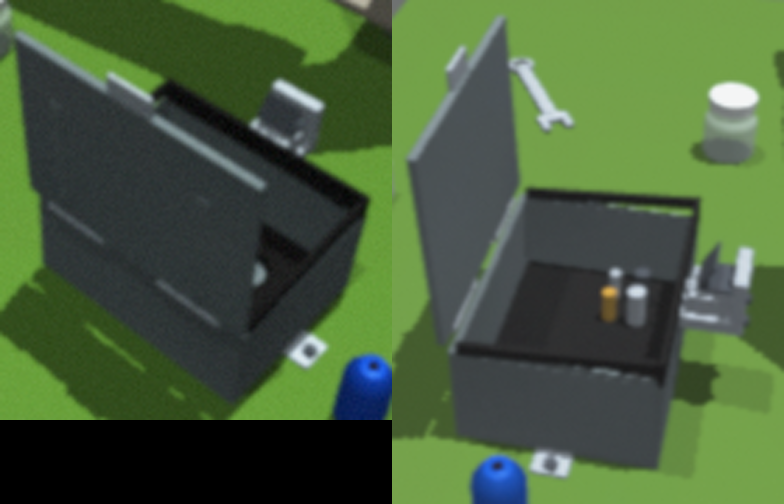

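Crop: the case is seen clearly, with its seal rim in black. Small bottles stand inside at crop (610,305) and (637,305). The post is at (725,290) and the catch points to the case. I'll fit the case pose next.

Run:
```python
from h import *
import pickle
a,b=pickle.load(open("cams.pkl","rb"))
A=lambda u,v:(220+u/2.8,140+v/2.8)
B=lambda u,v:(185+(u-392)/2.8,110+v/2.8)
obs=[(a,A(236,402),(85,110,0)),(a,A(42,264),(85,-110,0)),(a,A(368,200),(-85,110,119)),
(b,B(455,437),(85,110,0)),(b,B(657,468),(-85,110,0)),(b,B(699,200),(-85,-110,119)),(a,A(45,205),(85,-110,95))]
def W(p,X): 
    c,s=np.cos(p[2]),np.sin(p[2]);X=np.array(X)/1e3
    return np.array([p[0]+c*X[0]-s*X[1],p[1]+s*X[0]+c*X[1],X[2]])
r=least_squares(lambda p:np.concatenate([proj(c,W(p,X))[0]-uv for c,uv,X in obs]),[.55,0.05,0],loss="soft_l1")
p=r.x;print(p,np.degrees(p[2]))
for c,uv,X in obs: print(X,(proj(c,W(p,X))[0]-uv).round(1))
for n,X in [("socket",(-25,35,20)),("post",(-131,0,0)),("press shut",(-75,0,112)),("hinge",(85,0,104))]:print(n,W(p,X).round(4))
# lid angle: front tip tongue corners in image side
for th in(1.4,1.5,1.57,1.65,1.7):
  L=lambda d,y,o:(85-d*np.cos(th)+o*np.sin(th),y,104+d*np.sin(th)+o*np.cos(th))
  print(th,[proj(b,W(p,L(172,y,0)))[0].round(1) for y in(113,-113)],[proj(a,W(p,L(172,y,8)))[0].round(1) for y in(113,-113)])
print("meas",B(412,157),B(504,18),A(265,185),A(17,36))
print("bottles",onz(b,B(610,320),.02),onz(b,B(637,325),.02),onz(b,B(615,290),.02))
np.save("case.npy",p)
```

```text
[0.5299323  0.06483434 0.01569512] 0.8992640187781868
(85, 110, 0) [-0.8  1.7]
(85, -110, 0) [-0.2  0.4]
(-85, 110, 119) [ 1.5 -1.4]
(85, 110, 0) [0.  0.8]
(-85, 110, 0) [0.3 1.7]
(-85, -110, 119) [ 0.1 -1.1]
(85, -110, 95) [-2.5 -3.6]
socket [0.5044 0.0994 0.02  ]
post [0.3989 0.0628 0.    ]
press shut [0.4549 0.0637 0.112 ]
hinge [0.6149 0.0662 0.104 ]
1.4 [array([212.1, 171.9]), array([239.8, 118.6])] [array([326.3, 197.7]), array([236.9, 145. ])]
1.5 [array([203.3, 169.9]), array([232.7, 117.1])] [array([320.9, 202.2]), array([231.1, 148.4])]
1.57 [array([197.1, 168.9]), array([227.7, 116.5])] [array([317. , 205.9]), array([226.9, 151.1])]
1.65 [array([190.1, 168.3]), array([222. , 116.2])] [array([312.3, 210.6]), array([222.1, 154.7])]
1.7 [array([185.8, 168.2]), array([218.6, 116.2])] [array([309.3, 213.7]), array([219.2, 157.2])]
meas (192.14285714285714, 166.07142857142858) (225.0, 116.42857142857143) (314.64285714285717, 206.07142857142856) (226.07142857142858, 152.85714285714286)
bottles [0.51208773 0.02535168 0.02      ] [0.48678254 0.02646139 0.02      ] [ 0.51561165 -0.01698014  0.02      ]
```

Emit:
drive_tool --pt "0 0 -80 -38.3 -34 -2 1" --pt "0 0 -80 -38.3 -34 -2 1" --pt "0 0 -80 -38.3 -34 -2 1" --pt "0 0 -80 -38.3 -34 -2 1" --pt "0 0 -80 -38.3 -34 -2 1" --pt "0 0 -80 -38.3 -34 -2 1" --pt "0 0 -80 -38.3 -34 -2 1" --pt "0 0 -80 -38.3 -34 -2 1" --pt "0 0 -80 -38.3 -34 -2 1" --pt "0 0 -80 -38.3 -34 -2 1" --pt "0 0 -80 -38.3 -34 -2 1" --pt "0 0 -80 -38.3 -34 -2 1"

```text
time: 1.25
eef_pos: [0.3952, -0.1292, 0.2511]
tcp_rot: [[0.988, 0.157, 0.001], [0.157, -0.988, -0.0], [0.001, 0.001, -1.0]]
contact_force: [1.0, 0.4, 0.3]
gripper_width: 0.998
```

```bash
cat > go.py <<'E'
import sys,numpy as np
from scipy.spatial.transform import Rotation as Ro
from plant import observe
def row(pos,yaw,pitch=0):
    "print the drive row: tool down, tool x at world yaw deg, then pitched about tool x"
    s=observe();R=s["tcp_rot"];c,n=np.cos(np.radians(yaw)),np.sin(np.radians(yaw))
    G=np.array([[c,n,0],[n,-c,0],[0,0,-1]])@Ro.from_euler("x",pitch,degrees=True).as_matrix()
    print("t",round(s["time"],2),"pos",s["eef_pos"].round(4),"F",s["contact_force"].round(1),"w",round(s["gripper_width"],3))
    print("row",Ro.from_matrix(R.T@G).as_rotvec(degrees=True).round(2),(R.T@(np.array(pos)-s["eef_pos"])*100).round(2))
if __name__=="__main__": row([float(v) for v in sys.argv[1:4]],float(sys.argv[4]),float(sys.argv[5]) if len(sys.argv)>5 else 0)
E
python3 go.py .46 .332 .20 90
```

```text
t 1.25 pos [ 0.3952 -0.1292  0.2511] F [1.  0.4 0.3] w 0.998
row [ 6.000e-02 -2.000e-02 -8.098e+01] [ 13.63 -44.54   5.1 ]
```

Emit:
drive_tool --pt "0 0 -81 17.3 -45.1 2 1" --pt "0 0 -81 17.3 -45.1 2 1" --pt "0 0 -81 17.3 -45.1 2 1" --pt "0 0 -81 17.3 -45.1 2 1" --pt "0 0 -81 17.3 -45.1 2 1" --pt "0 0 -81 17.3 -45.1 5 1" --pt "0 0 -81 17.3 -45.1 5 1" --pt "0 0 -81 17.3 -45.1 5 1" --pt "0 0 -81 17.3 -45.1 5 1" --pt "0 0 -81 17.3 -45.1 5 1" --pt "0 0 -81 17.3 -45.1 5 1" --pt "0 0 -81 17.3 -45.1 5 1"

```text
time: 2.25
eef_pos: [0.4972, 0.3445, 0.2]
tcp_rot: [[-0.003, 1.0, 0.0], [1.0, 0.003, 0.001], [0.001, 0.0, -1.0]]
contact_force: [0.3, -0.8, 0.8]
gripper_width: 0.995
```

Emit:
drive_tool --pt "0 0 0 0 0 0 1" --pt "0 0 0 0 0 0 1" --pt "0 0 0 0 0 0 1"

```text
time: 2.5
eef_pos: [0.4966, 0.3405, 0.2006]
tcp_rot: [[0.004, 1.0, -0.001], [1.0, -0.004, -0.001], [-0.001, -0.001, -1.0]]
contact_force: [-0.7, -0.4, -0.0]
gripper_width: 1.001
```

Run:
```python
from h import *
from plant import observe,imaging
import pickle
s=observe();w=wrist(imaging.snapshot("wrist"),s);pickle.dump(w,open("w1.pkl","wb"))
cv2.imwrite("pics/w1.png",w["img"])
print(s["eef_pos"],s["tcp_rot"].round(3),s["joint_positions"].round(2))
print(proj(w,[.497,.332,.072]),proj(w,[.497,.332,0]))
```

```text
[0.49664098 0.34048496 0.20055432] [[ 0.004  1.    -0.001]
 [ 1.    -0.004 -0.001]
 [-0.001 -0.001 -1.   ]] [ 0.49  0.25 -0.12  1.2  -0.    0.5 ]
[[251.7708888  185.71631669]] [[253.31295639 172.00159717]]
```

View pics/w1.png

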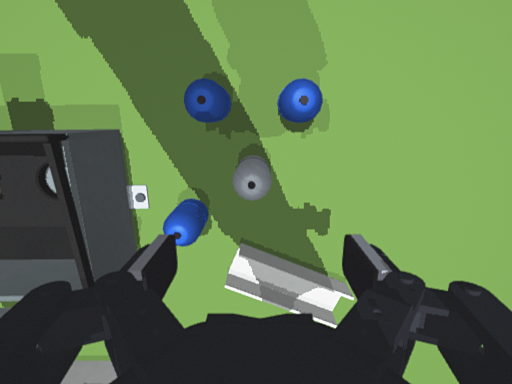

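The wrist view shows the silver chuck's nose at (251,184), with blues at (202,99), (302,100) and (178,235). This agrees with the prediction (251.8,185.7), so I'll descend.

```bash
python3 -c "
from h import *;import pickle
w=pickle.load(open('w1.pkl','rb'));print(onz(w,(251.5,184.5),.072),onz(w,(51,181),.02),onz(w,(48,181),.02))"; python3 go.py .4972 .332 .020 90
```

```text
[0.49574251 0.33174379 0.072     ] [0.50278364 0.09105403 0.02      ] [0.50276537 0.08747439 0.02      ]
t 2.55 pos [0.4968 0.34   0.2009] F [-0.1 -0.5 -0.6] w 1.0
row [-0.03  0.04 -0.28] [-0.79  0.06 18.09]
```

Emit:
drive_tool --pt "0 0 0 -0.8 0 0 1" --pt "0 0 0 -0.8 0 3 1" --pt "0 0 0 -0.8 0 7 1" --pt "0 0 0 -0.8 0 11 1" --pt "0 0 0 -0.8 0 13 1" --pt "0 0 0 -0.8 0 15 1" --pt "0 0 0 -0.8 0 17 1" --pt "0 0 0 -0.8 0 18 1" --pt "0 0 0 -0.8 0 18 1" --pt "0 0 0 -0.8 0 18 1"

```text
time: 3.38
eef_pos: [0.497, 0.3319, 0.0211]
tcp_rot: [[0.005, 1.0, -0.0], [1.0, -0.005, -0.0], [-0.0, -0.0, -1.0]]
contact_force: [1.5, 0.3, -0.3]
gripper_width: 0.997
```

Emit:
drive_tool --pt "0 0 0 0 0 0 0.3" --pt "0 0 0 0 0 0 0.2" --pt "0 0 0 0 0 0 0.1" --pt "0 0 0 0 0 0 0" --pt "0 0 0 0 0 0 -0.2" --pt "0 0 0 0 0 0 -0.5" --pt "0 0 0 0 0 0 -1" --pt "0 0 0 0 0 0 -1" --pt "0 0 0 0 0 0 -1" --pt "0 0 0 0 0 0 -1"

```text
time: 4.22
eef_pos: [0.4981, 0.3329, 0.0223]
tcp_rot: [[0.004, 1.0, 0.002], [1.0, -0.004, -0.0], [-0.0, 0.002, -1.0]]
contact_force: [-0.9, -2.5, 6.2]
gripper_width: 0.48
```

Emit:
drive_tool --pt "0 0 0 0 0 -3 -1" --pt "0 0 0 0 0 -7 -1" --pt "0 0 0 0 0 -11 -1" --pt "0 0 0 0 0 -15 -1" --pt "0 0 0 -3 0 -18 -1" --pt "0 0 0 -7 0.1 -18 -1" --pt "0 0 0 -11 0.3 -18 -1" --pt "0 0 0 -15 0.4 -18 -1" --pt "0 0 0 -19 0.5 -18 -1" --pt "0 0 0 -22 0.6 -18 -1" --pt "0 0 0 -23.3 0.7 -18 -1" --pt "0 0 0 -23.3 0.7 -18 -1"

```text
time: 5.22
eef_pos: [0.5022, 0.0971, 0.2]
tcp_rot: [[0.008, 1.0, -0.002], [1.0, -0.008, -0.001], [-0.001, -0.002, -1.0]]
contact_force: [0.4, -0.2, -3.7]
gripper_width: 0.476
```

Emit:
drive_tool --pt "0 0 0 0 0 0 -1" --pt "0 0 0 0 0 0 -1" --pt "0 0 0 0 0 0 -1"

```text
time: 5.47
eef_pos: [0.5028, 0.1009, 0.2005]
tcp_rot: [[0.002, 1.0, -0.001], [1.0, -0.002, 0.0], [0.0, -0.001, -1.0]]
contact_force: [-0.5, -0.5, -4.2]
gripper_width: 0.474
```

Run:
```python
from h import *
from plant import observe,imaging
import pickle
s=observe();w=wrist(imaging.snapshot("wrist"),s);pickle.dump((w,s),open("w2.pkl","wb"))
cv2.imwrite("pics/w2.png",cv2.resize(w["img"],(800,600),interpolation=cv2.INTER_CUBIC))
print(s["eef_pos"],s["tcp_rot"].round(3),s["contact_force"],s["gripper_width"])
print(proj(w,[.5044,.0994,.02])/.64)
```

```text
[0.50279282 0.10087957 0.20048924] [[ 0.002  1.    -0.001]
 [ 1.    -0.002  0.   ]
 [ 0.    -0.001 -1.   ]] [-0.51488159 -0.48501171 -4.22936659] 0.47426738626514703
[[404.15309593 275.34493191]]
```

View pics/w2.png

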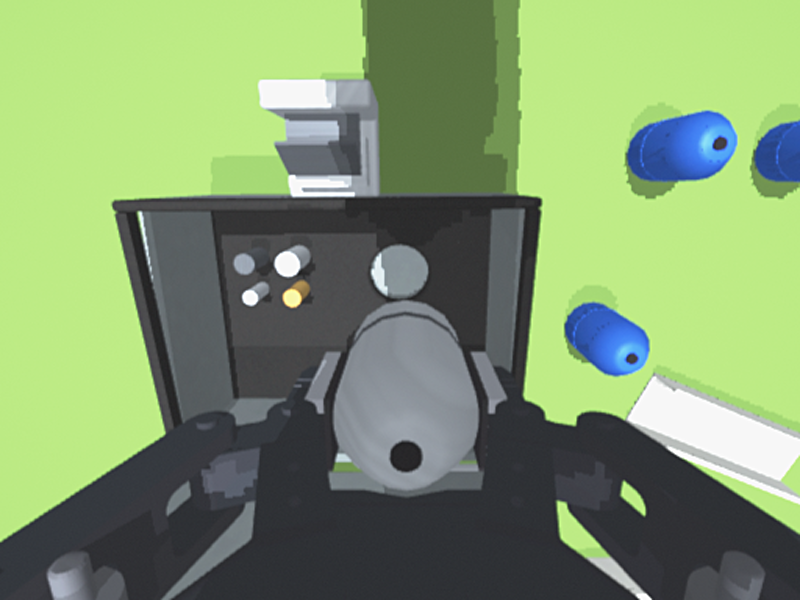

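The socket mouth is at about (399.5,271) in this view, and the held chuck's nose is at (405,456). Small bottles stand to the left, clear of the path.

```bash
python3 - <<'E'
from h import *;import pickle
w,s=pickle.load(open('w2.pkl','rb'))
print("socket mouth",onz(w,np.array((399.5,271))*.64,.02),"width m",onz(w,np.array((428,271))*.64,.02)-onz(w,np.array((371,271))*.64,.02))
p=onz(w,np.array((405,456))*.64,s["eef_pos"][2]+.050);print("nose",p)
# foot rim lower edge (nearest cam) px (407,301): at z=tcp-.022
print("foot near edge",onz(w,np.array((407,302))*.64,s["eef_pos"][2]-.022))
# case front corners on seal top z=.119 
print(onz(w,np.array((115,203))*.64,.119),onz(w,np.array((541,198))*.64,.119))
E
python3 go.py .5025 .0985 .14 90.9
```

```text
socket mouth [0.5010299  0.09589029 0.02      ] width m [0.00016092 0.04316574 0.        ]
nose [0.50066237 0.09997111 0.25048924]
foot near edge [0.48173245 0.10085155 0.17848924]
[ 0.44590181 -0.04568833  0.119     ] [0.44422202 0.16850566 0.119     ]
t 5.52 pos [0.5029 0.101  0.2006] F [-0.5 -0.2 -4. ] w 0.481
row [-0.03 -0.02 -1.02] [-0.25 -0.03  6.06]
```

Emit:
drive_tool --pt "0 0 0 -0.4 0.05 0 -1" --pt "0 0 0 -0.4 0.05 2 -1" --pt "0 0 0 -0.4 0.05 4 -1" --pt "0 0 0 -0.4 0.05 6 -1" --pt "0 0 0 -0.4 0.05 8 -1" --pt "0 0 0 -0.4 0.05 9 -1" --pt "0 0 0 -0.4 0.05 9 -1" --pt "0 0 0 -0.4 0.05 9 -1"

```text
time: 6.18
eef_pos: [0.5034, 0.0961, 0.1107]
tcp_rot: [[0.003, 1.0, -0.001], [1.0, -0.003, -0.0], [-0.0, -0.001, -1.0]]
contact_force: [-0.2, 0.3, -2.3]
gripper_width: 0.477
```

Run:
```python
from h import *
from plant import observe,imaging
import pickle
s=observe();w=wrist(imaging.snapshot("wrist"),s);pickle.dump((w,s),open("w3.pkl","wb"))
cv2.imwrite("pics/w3.png",cv2.resize(w["img"][60:280,130:400],None,fx=2.9,fy=2.7,interpolation=cv2.INTER_CUBIC))
print(s["eef_pos"],s["contact_force"],s["gripper_width"])
```

```text
[0.50336197 0.09611977 0.11066441] [-0.21146361  0.32432459 -2.26609553] 0.47674297639142016
```

View pics/w3.png

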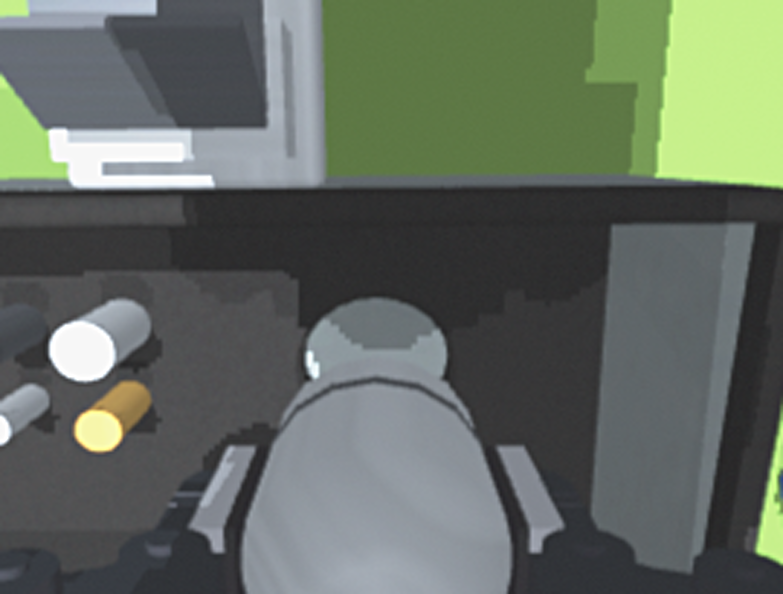

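The crop shows the socket mouth spanning columns 305–448 (centre 376), its front edge at row 297, and the chuck foot centred at column 377, so they line up sideways. Now the fore-aft check.

```bash
python3 - <<'E'
from h import *;import pickle
w,s=pickle.load(open('w3.pkl','rb'));P=lambda u,v:(130+u/2.9,60+v/2.7)
print("front edge",onz(w,P(376,297),.02), "->ctr x",onz(w,P(376,297),.02)[0]+.0225)
print("widest row ctr",onz(w,P(376,356),.02), onz(w,P(305,356),.02)[1],onz(w,P(448,356),.02)[1])
for v in(360,364,378):print("foot",v,onz(w,P(377,v),s["eef_pos"][2]-.022)+[.018,0,0],onz(w,P(377,v),s["eef_pos"][2]-.018)+[.021,0,0])
E
python3 go.py .5034 .0961 .055 90
```

```text
front edge [0.48065384 0.09569438 0.02      ] ->ctr x 0.5031538363562178
widest row ctr [0.49989924 0.09561554 0.02      ] 0.07435272073007607 0.1171787245853651
foot 360 [0.50032893 0.09580351 0.08866441] [0.50222756 0.09579731 0.09266441]
foot 364 [0.50127144 0.09579996 0.08866441] [0.50314701 0.09579384 0.09266441]
foot 378 [0.50459189 0.09578744 0.08866441] [0.50638621 0.09578163 0.09266441]
t 6.23 pos [0.5044 0.0961 0.1116] F [ 0.6 -0.2 -3.3] w 0.476
row [ 0.07 -0.   -0.19] [-0.   -0.11  5.66]
```

Emit:
drive_tool --pt "0 0 0 0 0 2 -1" --pt "0 0 0 0 0 4 -1" --pt "0 0 0 0 0 5.5 -1" --pt "0 0 0 0 0 6 -1" --pt "0 0 0 0 0 6 -1" --pt "0 0 0 0 0 6 -1"

```text
time: 6.73
eef_pos: [0.5049, 0.096, 0.0521]
tcp_rot: [[0.004, 1.0, 0.002], [1.0, -0.004, 0.0], [0.0, 0.002, -1.0]]
contact_force: [0.1, -0.0, -3.8]
gripper_width: 0.477
```

Emit:
drive_tool --pt "0 0 0 0 0 0.3 -1" --pt "0 0 0 0 0 0.6 -1" --pt "0 0 0 0 0 0.8 -1" --pt "0 0 0 0 0 1.0 -1" --pt "0 0 0 0 0 1.0 -1"

```text
time: 7.15
eef_pos: [0.5033, 0.0959, 0.0406]
tcp_rot: [[0.004, 1.0, -0.001], [1.0, -0.004, -0.0], [-0.0, -0.001, -1.0]]
contact_force: [-0.3, 0.8, -4.1]
gripper_width: 0.476
```

Emit:
drive_tool --pt "0 0 0 0 0 0.15 -1" --pt "0 0 0 0 0 0.3 -1" --pt "0 0 0 0 0 0.45 -1" --pt "0 0 0 0 0 0.45 -1"

```text
time: 7.48
eef_pos: [0.5039, 0.0959, 0.0362]
tcp_rot: [[0.004, 1.0, 0.0], [1.0, -0.004, 0.0], [0.0, 0.0, -1.0]]
contact_force: [1.0, 0.5, -4.3]
gripper_width: 0.478
```

Emit:
drive_tool --pt "0 0 0 0 0 0.15 -1" --pt "0 0 0 0 0 0.3 -1" --pt "0 0 0 0 0 0.4 -1" --pt "0 0 0 0 0 0.4 -1"

```text
time: 7.82
eef_pos: [0.504, 0.0959, 0.0323]
tcp_rot: [[0.004, 1.0, 0.001], [1.0, -0.004, 0.0], [0.0, 0.001, -1.0]]
contact_force: [1.3, 0.4, -4.6]
gripper_width: 0.477
```

Entering freely, with about 4 mm left to the floor.

Emit:
drive_tool --pt "0 0 0 0 0 0.1 -1" --pt "0 0 0 0 0 0.2 -1" --pt "0 0 0 0 0 0.3 -1" --pt "0 0 0 0 0 0.3 -1"

```text
time: 8.15
eef_pos: [0.5039, 0.0959, 0.0293]
tcp_rot: [[0.004, 1.0, 0.001], [1.0, -0.004, 0.0], [0.0, 0.001, -1.0]]
contact_force: [1.7, -0.5, -3.4]
gripper_width: 0.473
```

Emit:
drive_tool --pt "0 0 0 0 0 0.08 -1" --pt "0 0 0 0 0 0.15 -1" --pt "0 0 0 0 0 0.15 -1"

```text
time: 8.4
eef_pos: [0.504, 0.0959, 0.0283]
tcp_rot: [[0.004, 1.0, 0.001], [1.0, -0.004, 0.0], [0.0, 0.001, -1.0]]
contact_force: [-0.1, -0.2, 0.5]
gripper_width: 0.475
```

Emit:
drive_tool --pt "0 0 0 0 0 0 0.1" --pt "0 0 0 0 0 0 0.3" --pt "0 0 0 0 0 0 0.5" --pt "0 0 0 0 0 0 0.5" --pt "0 0 0 0 0 0 0.5"

```text
time: 8.82
eef_pos: [0.5035, 0.0959, 0.0278]
tcp_rot: [[0.004, 1.0, -0.0], [1.0, -0.004, 0.0], [0.0, -0.0, -1.0]]
contact_force: [-0.7, -0.1, 0.2]
gripper_width: 0.75
```

Emit:
drive_tool --pt "0 0 0 0 0 -1 0.5" --pt "0 0 0 0 0 -3 0.5" --pt "0 0 0 0 0 -6 0.5" --pt "0 0 0 0 0 -10 0.5" --pt "0 0 0 0 0 -14 0.5" --pt "0 0 0 0 0 -18 0.5" --pt "0 0 0 0 0 -22 0.5" --pt "0 0 0 0 0 -24 0.5" --pt "0 0 0 0 0 -24 0.5"

```text
time: 9.57
eef_pos: [0.5073, 0.0962, 0.2753]
tcp_rot: [[0.004, 1.0, 0.013], [1.0, -0.004, 0.001], [0.001, 0.013, -1.0]]
contact_force: [1.5, -0.1, 0.5]
gripper_width: 0.75
```

Run:
```python
from h import *
from plant import observe,imaging
import pickle
s=observe();w=wrist(imaging.snapshot("wrist"),s)
a=imaging.snapshot("side")["img"]
o=np.zeros((400,800,3),np.uint8)
o[:,:400]=cv2.resize(w["img"][100:300,150:350],(400,400),interpolation=cv2.INTER_CUBIC)
o[:,400:]=cv2.resize(a[130:270,190:330],(400,400),interpolation=cv2.INTER_CUBIC)
cv2.imwrite("pics/w4.png",o)
print(s["eef_pos"],s["contact_force"],s["gripper_width"],s["joint_positions"].round(2))
print(proj(w,[[.503,.096,.078],[.503,.096,.02]])-[150,100])
```

```text
[0.50726361 0.09619333 0.2753329 ] [ 1.5293139  -0.12330635  0.52294719] 0.7495050882074263 [ 0.06  0.05 -0.2   1.31  0.    0.07]
[[109.62500655  66.70779268]
 [109.53270235  59.20486857]]
```

View pics/w4.png

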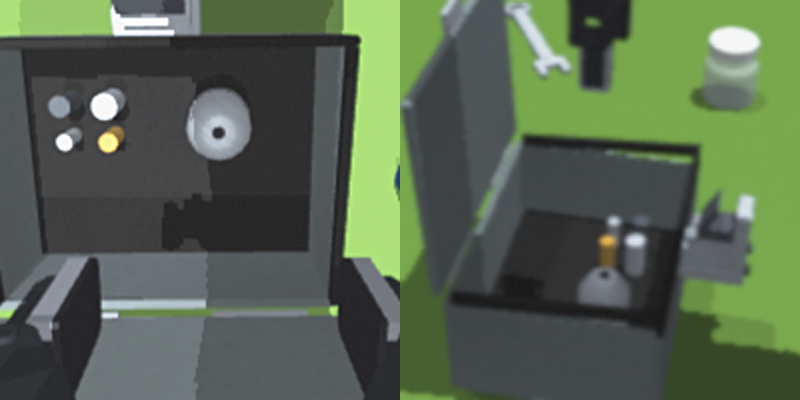

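The chuck stands upright in the socket: its nose is at crop (218,132), which matches the expected home position. Next I go over and behind the lid.

Emit:
drive_tool --pt "0 0 0 -1 0 -4 -1" --pt "0 0 0 -2 0 -8 -1" --pt "0 0 0 -3 0 -9.5 -1" --pt "0 0 0 -3.4 4 -9.5 -1" --pt "0 0 0 -3.4 8 -9.5 -1" --pt "0 0 0 -3.4 12 -9.5 -1" --pt "0 0 0 -3.4 16 -9.5 -1" --pt "0 0 0 -3.4 19.5 -9.5 -1" --pt "0 0 0 -3.4 19.5 -9.5 -1" --pt "0 0 0 -3.4 19.5 -9.5 -1"

```text
time: 10.5
eef_pos: [0.6988, 0.0609, 0.3574]
tcp_rot: [[0.004, 1.0, -0.008], [1.0, -0.004, 0.0], [0.0, -0.008, -1.0]]
contact_force: [-0.3, -0.4, -1.0]
gripper_width: 0.002
```

Emit:
drive_tool --pt "0 0 0 0 0 2 -1" --pt "0 0 0 0 0 5 -1" --pt "0 0 0 0 0 8 -1" --pt "0 0 0 0 0 11 -1" --pt "0 0 0 0 0 11.5 -1" --pt "0 0 0 0 0 11.5 -1" --pt "0 0 0 0 0 11.5 -1"

```text
time: 11.08
eef_pos: [0.6978, 0.0613, 0.2489]
tcp_rot: [[0.004, 1.0, 0.0], [1.0, -0.004, 0.0], [0.0, 0.0, -1.0]]
contact_force: [-0.0, 0.2, 1.1]
gripper_width: 0.0
```

Run:
```python
import numpy as np
from plant import observe
s=observe();print(s["eef_pos"],s["contact_force"],s["joint_positions"].round(2))
for t in [95,90,80,70,60,50,40,30,25,20,15,12,10]:
    th=np.radians(t);d=.150+.010*(1-t/95)-.0055*(1-t/95)*0
    P=np.array([.615-d*np.cos(th)+.008*np.sin(th)+.011,.104+d*np.sin(th)+.008*np.cos(th)]);D=P-[.70,.255]
    print(t,P.round(3),(D*100).round(1))
```

```text
[0.69783785 0.06126007 0.24894556] [-0.02824562  0.1663196   1.07063922] [-0.    0.4   0.19  1.35  0.   -0.  ]
95 [0.647 0.253] [-5.3 -0.2]
90 [0.634 0.255] [-6.6 -0. ]
80 [0.608 0.255] [-9.2 -0. ]
70 [0.581 0.25 ] [-11.9  -0.5]
60 [0.556 0.241] [-14.4  -1.4]
50 [0.533 0.228] [-16.7  -2.7]
40 [0.512 0.21 ] [-18.8  -4.5]
30 [0.494 0.189] [-20.6  -6.6]
25 [0.487 0.178] [-21.3  -7.7]
20 [0.48  0.166] [-22.   -8.9]
15 [0.475 0.153] [-22.5 -10.2]
12 [0.472 0.145] [-22.8 -11. ]
10 [0.471 0.139] [-22.9 -11.6]
```

Emit:
drive_tool --pt "0 0 0 0 -2 -0.3 -1" --pt "0 0 0 0 -4 -0.6 -1" --pt "0 0 0 0 -5 -0.6 -1" --pt "0 0 0 0 -6 -0.6 -1" --pt "0 0 0 0 -7 -0.6 -1" --pt "0 0 0 0 -8 -0.6 -1" --pt "0 0 0 0 -9 -0.6 -1" --pt "0 0 0 0 -9 -0.6 -1"

```text
time: 11.75
eef_pos: [0.6067, 0.0616, 0.2541]
tcp_rot: [[0.004, 1.0, -0.001], [1.0, -0.004, -0.0], [-0.0, -0.001, -1.0]]
contact_force: [-0.2, 0.3, -0.3]
gripper_width: 0.002
```

Emit:
drive_tool --pt "0 0 0 0 -1.3 0.2 -1" --pt "0 0 0 0 -2.7 0.5 -1" --pt "0 0 0 0 -4 0.9 -1" --pt "0 0 0 0 -5.2 1.4 -1" --pt "0 0 0 0 -5.2 1.4 -1"

```text
time: 12.17
eef_pos: [0.5535, 0.0618, 0.2383]
tcp_rot: [[0.004, 1.0, -0.005], [1.0, -0.004, 0.0], [0.0, -0.005, -1.0]]
contact_force: [-0.5, -0.7, 0.4]
gripper_width: -0.002
```

Run:
```python
from h import *
from plant import imaging
a=imaging.snapshot("side")["img"]
cv2.imwrite("pics/s5.png",cv2.resize(a[60:290,150:350],(600,690)[:2],interpolation=cv2.INTER_CUBIC)[:600])
```

```text
(no output)
```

View pics/s5.png

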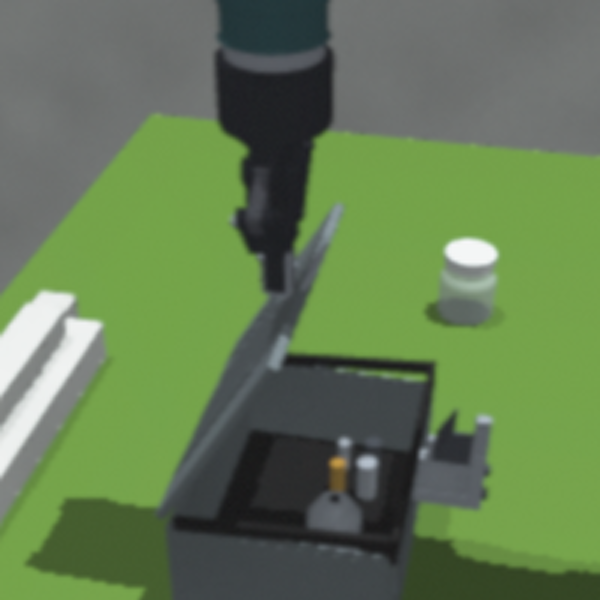

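The lid is following the fingers at about 57°, and the chuck is still upright. I'll continue along the arc.

Emit:
drive_tool --pt "0 0 0 0 -1.2 0.6 -1" --pt "0 0 0 0 -2.3 1.3 -1" --pt "0 0 0 0 -3.4 2.2 -1" --pt "0 0 0 0 -4.4 3.1 -1" --pt "0 0 0 0 -5.3 4.1 -1" --pt "0 0 0 0 -6.2 5.2 -1" --pt "0 0 0 0 -6.9 6.3 -1" --pt "0 0 0 0 -7.6 7.5 -1" --pt "0 0 0 0 -7.6 7.5 -1"

```text
time: 12.97
eef_pos: [0.4781, 0.0621, 0.1625]
tcp_rot: [[0.004, 1.0, -0.006], [1.0, -0.004, 0.0], [0.0, -0.006, -1.0]]
contact_force: [-1.2, 0.1, -0.5]
gripper_width: -0.004
```

```bash
python3 go.py .459 .0615 .130 90
```

```text
t 12.97 pos [0.4781 0.0621 0.1625] F [-1.2  0.1 -0.5] w -0.004
row [-0.32 -0.01 -0.22] [-0.06 -1.89  3.26]
```

Emit:
drive_tool --pt "0 0 0 0 -0.6 0.7 -1" --pt "0 0 0 0 -1.2 1.4 -1" --pt "0 0 0 0 -1.7 2.1 -1" --pt "0 0 0 0 -1.8 2.3 -1" --pt "0 0 0 0 -1.8 2.3 -1"

```text
time: 13.38
eef_pos: [0.4614, 0.0621, 0.141]
tcp_rot: [[0.004, 1.0, -0.002], [1.0, -0.004, 0.0], [0.0, -0.002, -1.0]]
contact_force: [-0.5, -0.2, 0.7]
gripper_width: 0.002
```

Emit:
drive_tool --pt "0 0 0 0 0 0.2 -1" --pt "0 0 0 0 0 0.4 -1" --pt "0 0 0 0 0 0.4 -1"

```text
time: 13.63
eef_pos: [0.4628, 0.0621, 0.1378]
tcp_rot: [[0.004, 1.0, 0.0], [1.0, -0.004, 0.0], [0.0, 0.0, -1.0]]
contact_force: [0.4, -0.4, 0.0]
gripper_width: -0.003
```

Emit:
drive_tool --pt "0 0 0 0 0 0.2 -1" --pt "0 0 0 0 0 0.4 -1" --pt "0 0 0 0 0 0.4 -1"

```text
time: 13.88
eef_pos: [0.4624, 0.0621, 0.1335]
tcp_rot: [[0.004, 1.0, -0.0], [1.0, -0.004, -0.0], [-0.0, -0.0, -1.0]]
contact_force: [0.3, -0.4, -0.8]
gripper_width: -0.004
```

Emit:
drive_tool --pt "0 0 0 0 -0.4 0.1 -1" --pt "0 0 0 0 -0.7 0.2 -1" --pt "0 0 0 0 -0.7 0.2 -1"

```text
time: 14.13
eef_pos: [0.4547, 0.0621, 0.1316]
tcp_rot: [[0.004, 1.0, -0.001], [1.0, -0.004, -0.0], [-0.0, -0.001, -1.0]]
contact_force: [-0.5, -0.3, -0.1]
gripper_width: 0.006
```

Emit:
drive_tool --pt "0 0 0 0 0 0.1 -1" --pt "0 0 0 0 0 0.2 -1" --pt "0 0 0 0 0 0.2 -1"

```text
time: 14.38
eef_pos: [0.4549, 0.0621, 0.1299]
tcp_rot: [[0.004, 1.0, -0.001], [1.0, -0.004, 0.0], [0.0, -0.001, -1.0]]
contact_force: [-2.2, -0.9, 3.7]
gripper_width: -0.003
```

Emit:
drive_tool --pt "0 0 0 0 0 0.1 -1" --pt "0 0 0 0 0 0.2 -1" --pt "0 0 0 0 0 0.2 -1"

```text
time: 14.63
eef_pos: [0.4551, 0.0621, 0.1279]
tcp_rot: [[0.004, 1.0, -0.001], [1.0, -0.004, 0.0], [0.0, -0.001, -1.0]]
contact_force: [-2.7, 0.2, 4.6]
gripper_width: -0.001
```

Emit:
drive_tool --pt "0 0 0 0 0 0.1 -1" --pt "0 0 0 0 0 0.2 -1" --pt "0 0 0 0 0 0.2 -1"

```text
time: 14.88
eef_pos: [0.4549, 0.0621, 0.126]
tcp_rot: [[0.004, 1.0, -0.001], [1.0, -0.004, 0.0], [-0.0, -0.001, -1.0]]
contact_force: [-3.1, -0.5, 5.6]
gripper_width: 0.001
```

Emit:
drive_tool --pt "0 0 0 0 0 0.1 -1" --pt "0 0 0 0 0 0.1 -1"

```text
time: 15.05
eef_pos: [0.4548, 0.0621, 0.1251]
tcp_rot: [[0.004, 1.0, -0.001], [1.0, -0.004, -0.0], [-0.0, -0.001, -1.0]]
contact_force: [-3.8, 0.8, 6.9]
gripper_width: 0.001
```

Emit:
drive_tool --pt "0 0 0 0 0 0.1 -1" --pt "0 0 0 0 0 0.1 -1"

```text
time: 15.22
eef_pos: [0.4547, 0.0621, 0.1242]
tcp_rot: [[0.004, 1.0, -0.002], [1.0, -0.004, -0.0], [-0.0, -0.002, -1.0]]
contact_force: [-4.9, 0.6, 7.9]
gripper_width: 0.003
```

Emit:
drive_tool --pt "0 0 0 0 0 0.1 -1" --pt "0 0 0 0 0 0.1 -1"

```text
time: 15.38
eef_pos: [0.4546, 0.0621, 0.1233]
tcp_rot: [[0.004, 1.0, -0.002], [1.0, -0.004, -0.0], [-0.0, -0.002, -1.0]]
contact_force: [-4.4, -0.5, 8.6]
gripper_width: -0.002
```

Emit:
drive_tool --pt "0 0 0 0 0 0.1 -1" --pt "0 0 0 0 0 0.1 -1"

```text
time: 15.55
eef_pos: [0.4545, 0.0621, 0.1224]
tcp_rot: [[0.004, 1.0, -0.002], [1.0, -0.004, -0.0], [-0.0, -0.002, -1.0]]
contact_force: [-5.6, 0.9, 10.2]
gripper_width: -0.002
```

Emit:
drive_tool --pt "0 0 0 0 0 0.1 -1" --pt "0 0 0 0 0 0.1 -1"

```text
time: 15.72
eef_pos: [0.4544, 0.0621, 0.1215]
tcp_rot: [[0.004, 1.0, -0.002], [1.0, -0.004, -0.0], [-0.0, -0.002, -1.0]]
contact_force: [-5.2, -0.2, 10.9]
gripper_width: 0.001
```

Emit:
drive_tool --pt "0 0 0 0 0 0.1 -1" --pt "0 0 0 0 0 0.1 -1"

```text
time: 15.88
eef_pos: [0.4543, 0.0621, 0.1206]
tcp_rot: [[0.004, 1.0, -0.002], [1.0, -0.004, -0.0], [-0.0, -0.002, -1.0]]
contact_force: [-6.5, -0.6, 10.8]
gripper_width: 0.004
```

Emit:
drive_tool --pt "0 0 0 0 0 0.1 -1" --pt "0 0 0 0 0 0.1 -1"

```text
time: 16.05
eef_pos: [0.4548, 0.0621, 0.1192]
tcp_rot: [[0.004, 1.0, -0.001], [1.0, -0.004, -0.0], [-0.0, -0.001, -1.0]]
contact_force: [-3.9, -0.5, 7.5]
gripper_width: 0.002
```

Fz dropped from 10.8 to 7.5 N with a 1.4 mm give, which looks like the snap. I'll back off slowly and watch whether the lid follows.

Emit:
drive_tool --pt "0 0 0 0 0 -0.1 -1" --pt "0 0 0 0 0 -0.1 -1"

```text
time: 16.22
eef_pos: [0.456, 0.0621, 0.1199]
tcp_rot: [[0.004, 1.0, 0.001], [1.0, -0.004, 0.0], [0.0, 0.001, -1.0]]
contact_force: [0.2, -0.2, 0.6]
gripper_width: -0.0
```

Emit:
drive_tool --pt "0 0 0 0 0 -0.1 -1" --pt "0 0 0 0 0 -0.1 -1"

```text
time: 16.38
eef_pos: [0.4559, 0.0621, 0.1208]
tcp_rot: [[0.004, 1.0, 0.001], [1.0, -0.004, 0.0], [0.0, 0.001, -1.0]]
contact_force: [0.2, 1.0, 0.6]
gripper_width: -0.001
```

Emit:
drive_tool --pt "0 0 0 0 0 -0.1 -1" --pt "0 0 0 0 0 -0.1 -1"

```text
time: 16.55
eef_pos: [0.4557, 0.0621, 0.1218]
tcp_rot: [[0.004, 1.0, 0.0], [1.0, -0.004, -0.0], [-0.0, 0.0, -1.0]]
contact_force: [0.3, 0.1, -0.4]
gripper_width: -0.0
```

Emit:
drive_tool --pt "0 0 0 0 0 -2 -1" --pt "0 0 0 0 0 -5 -1" --pt "0 0 0 0 0 -8 -1" --pt "0 0 0 0 0 -12 -1" --pt "0 0 0 0 0 -12 -1" --pt "0 0 0 0 0 -12 -1"

```text
time: 17.05
eef_pos: [0.4579, 0.0621, 0.2448]
tcp_rot: [[0.004, 1.0, 0.007], [1.0, -0.004, -0.0], [-0.0, 0.007, -1.0]]
contact_force: [-1.3, 0.2, -0.4]
gripper_width: -0.001
```

Run:
```python
from h import *
from plant import observe,imaging
import pickle
s=observe();w=wrist(imaging.snapshot("wrist"),s);b=imaging.snapshot("side");a=imaging.snapshot("scene")
pickle.dump((w,b,a),open("w6.pkl","wb"))
cv2.imwrite("pics/s6.png",cv2.resize(b["img"][130:270,190:330],(600,600),interpolation=cv2.INTER_CUBIC))
print(s["time"],s["eef_pos"],s["contact_force"])
```

```text
17.05 [0.45792551 0.06207274 0.24483583] [-1.25336768  0.24896249 -0.38282869]
```

View pics/s6.png

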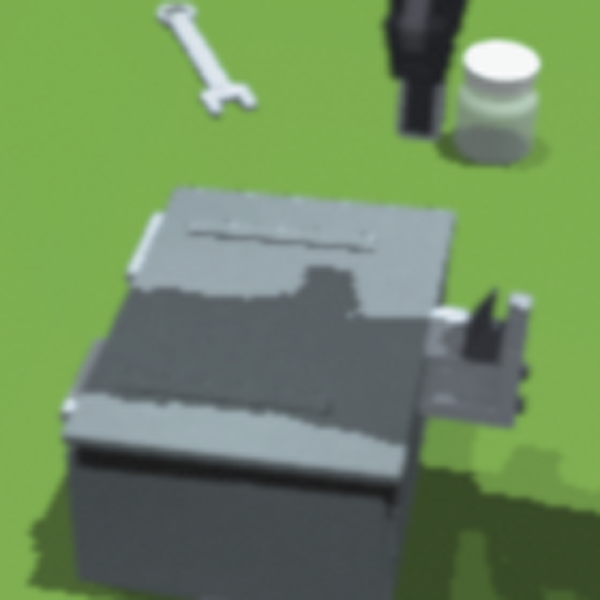

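The side view shows the lid down at roughly the closed height with the tongue at the catch (470,330). I'll check the tongue and catch from the wrist.

Run:
```python
from h import *;import pickle
w,b,a=pickle.load(open("w6.pkl","rb"))
o=np.zeros((400,800,3),np.uint8)
o[:,:400]=cv2.resize(w["img"][60:230,150:350],(400,400),interpolation=cv2.INTER_CUBIC)
o[:,400:]=cv2.resize(a["img"][140:260,240:360],(400,400),interpolation=cv2.INTER_CUBIC)
cv2.imwrite("pics/s7.png",o)
```

```text
(no output)
```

View pics/s7.png

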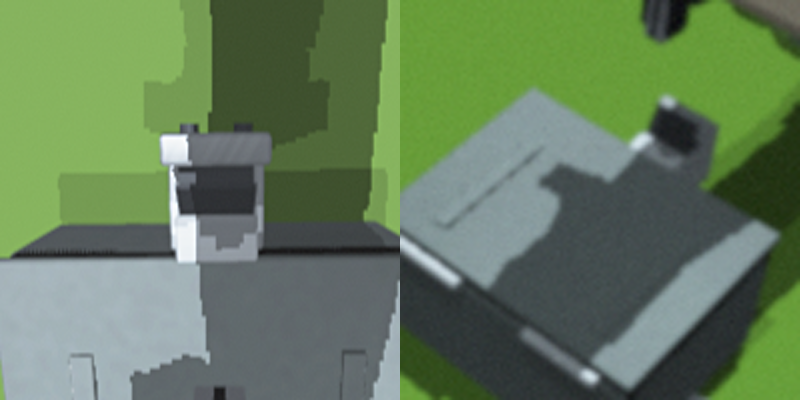

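Emit:
drive_tool --pt "0 0 0 0 0 3 -1" --pt "0 0 0 0 0 6 -1" --pt "0 0 0 0 0 9 -1" --pt "0 0 0 0 0 11 -1" --pt "0 0 0 0 0 11.5 -1" --pt "0 0 0 0 0 11.5 -1" --pt "0 0 0 0 0 11.5 -1"

```text
time: 17.78
eef_pos: [0.4552, 0.0621, 0.1266]
tcp_rot: [[0.004, 1.0, -0.001], [1.0, -0.004, -0.0], [-0.0, -0.001, -1.0]]
contact_force: [0.4, -0.1, -0.9]
gripper_width: -0.0
```

Emit:
drive_tool --pt "0 0 0 0 0 0.2 -1" --pt "0 0 0 0 0 0.4 -1" --pt "0 0 0 0 0 0.5 -1" --pt "0 0 0 0 0 0.5 -1"

```text
time: 18.12
eef_pos: [0.456, 0.0621, 0.1224]
tcp_rot: [[0.004, 1.0, 0.001], [1.0, -0.004, -0.0], [0.0, 0.001, -1.0]]
contact_force: [1.2, 0.1, -0.5]
gripper_width: -0.0
```

Emit:
drive_tool --pt "0 0 0 0 0 0.1 -1" --pt "0 0 0 0 0 0.1 -1"

```text
time: 18.28
eef_pos: [0.4556, 0.0621, 0.121]
tcp_rot: [[0.004, 1.0, 0.0], [1.0, -0.004, 0.0], [0.0, 0.0, -1.0]]
contact_force: [-0.5, 1.0, 0.5]
gripper_width: -0.003
```

Emit:
drive_tool --pt "0 0 0 0 0 0.1 -1" --pt "0 0 0 0 0 0.1 -1"

```text
time: 18.45
eef_pos: [0.4554, 0.0621, 0.1197]
tcp_rot: [[0.004, 1.0, -0.0], [1.0, -0.004, 0.0], [0.0, -0.0, -1.0]]
contact_force: [0.1, 1.2, -0.7]
gripper_width: 0.001
```

There is no contact at 0.1197 m, where the unlatched lid pushed back with about 11 N, so the lid is held down. I'll retreat and hand in.

Emit:
drive_tool --pt "0 0 0 0 0 -2 -1" --pt "0 0 0 0 0 -6 -1" --pt "0 0 0 0 0 -10 -1" --pt "0 0 0 0 0 -14 -1" --pt "0 0 0 0 0 -15 -1" --pt "0 0 0 0 0 -15 -1" --pt "0 0 0 0 0 -15 -1" --pt "0 0 0 0 0 -15 -1" --pt "0 0 0 0 0 -15 -1" --pt "0 0 0 0 0 -15 -1"

```text
time: 19.28
eef_pos: [0.4542, 0.0621, 0.2677]
tcp_rot: [[0.004, 1.0, -0.004], [1.0, -0.004, 0.0], [0.0, -0.004, -1.0]]
contact_force: [0.0, 0.3, -0.3]
gripper_width: 0.001
```

Run:
```python
from h import *
from plant import observe,imaging,env
import pickle
w,b,a=pickle.load(open("w6.pkl","rb"));b2=imaging.snapshot("side")["img"]
d=cv2.absdiff(cv2.GaussianBlur(b["img"],(5,5),0),cv2.GaussianBlur(b2,(5,5),0)).max(2)
print("lid/catch region change",d[205:230,210:285].max(),d[195:232,285:320].max())
s=observe();print(s["time"],s["eef_pos"],s["contact_force"]);print(env.sign_off())
```

```text
lid/catch region change 27 23
19.3333 [0.45439298 0.06209108 0.26799657] [ 0.42237077  0.24653692 -0.53591082]
the job is handed in; nothing more can be done
None
```

The chuck is standing in the case's socket, the lid is shut and the catch appears to hold it. I handed the job in at 19.3 s.

- **Chuck:** It went into the socket with no side load and touched the floor at the expected depth. After I let go, the wrist picture put its nose within 1 px of where it should be when fully home. The lid hides it now, so I could not check it again after closing.
- **Lid and catch:** I swung the lid down from behind and pressed in 1 mm steps. The push peaked at about 11 N downwards (about 13 N in all, under the 27 N limit), then dropped to 7.5 N with a 1.4 mm give, which I took as the snap.
- **Is it latched:** When I probed again, there was no contact down to 0.1197 m. Before the snap, the lid pushed back with about 11 N at 0.1206 m, so it is staying down on its own. The wrist picture also seems to show the catch over the end of the tongue.
- **Last check, inconclusive:** I compared the side view after the first retreat with the one just before handing in. It showed changes of up to 27 grey levels around the lid and catch. The moved arm's shadow may explain them, but I did not confirm that.
- **Jar, offcut and spanner:** The robot's path did not come near them. I did not measure their positions afterwards.

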